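Shut the stopcock and clamp the glued pipe saddle

TASK

A saddle has just been glued over the leak in the laundry's water pipe. First shut off the water by turning the quarter-turn lever of the valve fully home, then pump the trigger of the one-hand bar clamp, and only its trigger, until the rubber pad of the far jaw meets the saddle and presses it snugly onto the pipe: the pad should be visibly squashed, but never flattened. Finish while still holding the trigger squeezed, so that the pressure stays on, and leave the nail brush, the jar and the cement can where they are.

Things in the scene. Friction and masses are not known exactly. Their poses are not given: they have to be found in the camera images.
- valve_axis (a point): Vertical turning axis of the valve lever, at the lever's mid-thickness, 184 mm up. The valve (52 mm thick) sits in the level run (axis 130 mm up) of a fixed loop of brown plastic pipe, 32 mm thick. 'Pipe axes', which this point has: y runs level along the run from the valve to the repaired leg; x is level, square to it, pointing away from the clamp's handle; z up.
- lever_grip (a point): Point on the valve's black lever, 62 mm out from its axis, at mid-thickness. The lever is a flat level bar on top of the valve, 22 mm wide, 12 mm thick, reaching 87 mm from the axis. Its underside is 178 mm above the ledge (32 mm of free air over the pipe), its top 192 mm.
- valve (a joint): Valve lever angle, rad: 0 = open, lever along the pipe, pointing away from the clamp; it turns clockwise seen from above to 1.57 = shut, lever square to the pipe on the side of the clamp's handle. Stiff (about 0.25 N m, 4 N at the lever_grip point), it stays where left, with a stop at each end.
- pipe_foot (a point): Axis of the repaired vertical leg of the pipe (32 mm diameter), 23 mm above the ledge, 205 mm from the valve's axis along +y of the pipe axes, which it has. The clamp lies fixed on the ledge with its jaws on either side of this leg; its near jaw already rests on the pipe.
- saddle_center (a point): Middle, half-way up, of the loose saddle: a brown plastic half shell with a flat-faced boss, 48 mm wide, 46 mm high, 50 g, standing on end on the ledge on the +y side (pipe axes) of the leg, touching it or up to 3 mm off. Its flat outer face, 34 mm wide, is 14 mm beyond this point in +y.
- pad_face (a point): Centre of the face of the rubber pad (30 x 30 mm) on the far, moving jaw of the bar clamp, 20 mm above the ledge, facing the saddle (towards -y of the pipe axes) across an open gap of 5 to 17 mm at the start.
- pad (a joint): How far that soft rubber pad is squashed, m: 0 = free, 0.008 = solid; it takes 4 N per mm. Snug is 0.001 to 0.0055; above 0.0055 (22 N) it counts as flattened.
- bar (a joint): How far the clamp's steel bar with the far jaw is drawn in through the handle, m (0 to 0.032, growing as the jaws close; 0 to 0.009 at the start). The bar lies along y of the pipe axes, 50 mm from the leg on the handle's side, 20 mm up. Ratchet of 4.5 mm teeth: each full squeeze draws it in 4.5 mm (the first 1 to 5.5); on release it stays, or under load slips back up to 1 mm.
- trigger (a joint): Trigger angle, rad: 0 = released (a spring of 0.3 to 0.43 N m returns it), 0.22 = squeezed to its stop. The bar moves 25 mm per rad once the pawl has caught a tooth, after 0.5 to 1.5 mm of idle stroke (up to 5 mm on the first). To pump, let the trigger spring right back each time.
- trigger_grip (a point): Middle of the clamp's trigger, where it is best squeezed, 83 mm from its pivot, 20 mm up: a black lever 12 mm thick, 26 mm high (7 to 33 mm above the ledge), pointing to -x of the pipe axes, beside the handle on its +y side. Squeezing swings this point 18 mm towards the handle (-y).
- handle_grip (a point): Centre of the clamp's fixed pistol handle opposite trigger_grip, 20 mm up, with the pipe axes: black, 24 mm thick in y, 28 mm high (6 to 34 mm above the ledge), 92 mm long in x. Over both, handle and trigger measure 57 mm released, 39 mm fully squeezed. Outside them 40 mm or more is free. The housing (40 mm high) begins 38 mm from here in +x.
- brush_center (a point): Middle of the green nail brush, 92 x 40 mm, 54 mm high. Bystander, loose on the ledge.
- jar_center (a point): Middle of the closed amber glass jar, 66 mm across, 95 mm high. Bystander, loose on the ledge.
- can_center (a point): Middle of the plain steel can of pipe cement, 58 mm across, 82 mm high with its cap. Bystander, loose on the ledge.
There are look-alikes about, which are no part of the job. What is meant by the part that bears saddle_center is not blue, and is the larger of those in its own colour.

How it is judged:
By the outcome, as a careful person would: the job done as asked, in the order asked, and still so for the second after the job is handed in, while the arm keeps its last pose, push and grip.
It also fails if it takes over 72 s, if anything falls off the work surface, if the arm or the gripper's body presses on something with over 40 N, if the wrist force passes 120 N, or if a joint passes its speed limit or range.

ROBOT

A 7-joint arm with a two-finger parallel gripper is mounted at the origin on the work surface. World frame = base frame: x ahead of the robot, y to its left, z up, the work surface at z = 0. Lengths are in m, angles in rad, forces in N, time in s.
With the tool pointing down it reaches from about 0.35 to 0.9 m from the base axis. Payload 8.1 kg.
Tool frame: the origin (TCP) lies on the centre line of the jaws, within the pads' length; the fingertips stand 14 mm ahead of it and the grasp point (between the pads) lies 5 mm behind it; z points along the fingers, y is the direction in which the jaws open and shut (so a half turn about z gives the same grasp; the last joint's range is limited). The gripper opens to 92 mm and grips with 3 to 60 N. Pads are 19 mm wide; open, the fingers measure 130 mm over their backs; the gripper's body (75 mm by 190 mm) begins 47 mm behind the grasp point.
Start: joints at [1.117, 0.434, 0.025, 1.573, -0.012, 1.134, -0.075], TCP at [0.215, -0.587, 0.241] pointing down, gripper open.
Joint ranges: [-2.62, 2.62], [-0.44, 2.09], [-1.27, 1.32], [0.08, 2.57], [-1.32, 4.46], [0.12, 2], [-2.74, 2.74]. Speed limits (rad/s): [2.22, 2.22, 3.01, 3.01, 3.14, 3.14, 3.14].

INTERFACE

Orientations are given as a rotation vector (axis times angle).
In Python, from cell import observe, eyes, arm gives the robot as it stands.
- The arm moves only by the tool step_arm, never from a script. Its argument "series" is a list that holds one entry, the list of rows, each a list of 5 numbers: the finger opening in m, from 0 to 0.0918, then the shift along the world's x, y, z in m, then the turn about the world's z in degrees. In form: [[[hand, dx, dy, dz, spin], ...]]. A call has 1 to 20 rows; each row is the pose to reach, as a shift and turn from the pose measured when the call began; what a row does not reach only later rows make up. A row lasts 1/12 s, in which the tool goes at most 41.7 mm and 7.16 degrees, less where a joint would pass 70% of its speed; a pose out of reach is approached as far as the arm can. A call with a gripper value outside its range is refused whole. The fingers move at their own pace and stop on an object; "squeeze" is the grip in N (left out, the last holds). Time passes only in rows, so rows that repeat a pose let the fingers close. It gives the time, the measured TCP pose, the force and the opening at its end, in the units of the state.
- observe(): the state, without advancing time (a new reading comes with each control period).
- eyes.get_image(name): name is "scene" or "top"; returns (picture, depth): 384x512x3 uint8, red, green, blue; 384x512 float32, m along the optical axis (not along the pixel's ray), 0 where there is no reading.
- eyes.camera_params(name): a dict with "intrinsics" (3x3 intrinsics, pixels), "position" and "attitude" of the camera in the world. Camera axes: x right, y down, z forward; pixel columns grow to the right and rows downward; lengths in m; the calibration is good to about 2 mm. A picture is of the moment at which its call begins. camera_params takes no time and is no camera call.
- arm.sign_off(): hands the job in, once; it reports no verdict.
The state is a dict: "clock": time; "joints": joint angles; "dq": joint speeds; "joint_efforts": joint torques, N m; "position": TCP position; "ee_rot": TCP orientation; "force": force on the tool from outside, world axes, zero at the start; "ft_torque": the same for the moment, N m; "width": opening from 0.0 (shut) to 1.0 (fully open).
Only numpy, scipy, OpenCV 4.12 (cv2) and the standard library are available. Lean on these libraries where they do the work, as an engineer would, in place of code of your own. Each camera call takes 0.05 s, during which the arm holds its last target.

## Working session

There is one attempt and no reset: what is moved stays moved. The work goes in short steps, Python scripts to look and compute and a tool call to move; the robot and the scene stay as the last step left them, time stands still between calls to the robot, and variables do not carry over. Pictures are saved under pics/ and viewed, and the job is handed in when it is done.

Besides the shell and the picture viewer there is one more tool, called after "Call:" by a JSON object that holds its "fn" and its "kwargs". step_arm: Moves the arm, as the interface text tells. Its arguments: {"type":"object","properties":{"series":{"type":"array"},"squeeze":{"type":"number"}},"required":["series"]}

```bash
mkdir -p pics; ls
python3 - <<'E'
from cell import observe, eyes, arm
import cv2,numpy as np
print(observe())
for n in("scene","top"):
    p,d=eyes.get_image(n); cv2.imwrite(f"pics/{n}0.png",p[:,:,::-1]); np.savez(f"pics/{n}0.npz",p=p,d=d)
    print(n,eyes.camera_params(n))
E
```

```text
pics
{'clock': 0.0, 'joints': array([ 1.11740373,  0.43521547,  0.02500314,  1.57408965, -0.01157358,
        1.13400741, -0.07512119]), 'dq': array([-0.00055546,  0.0011077 ,  0.0002173 , -0.00013904, -0.00201767,
        0.00084863, -0.00079949]), 'joint_efforts': array([ 5.69893837e-04, -6.67838860e+01,  9.85093117e-01, -3.14455998e+01,
       -6.07313938e-02,  4.30686632e-02,  2.27439900e-04]), 'position': array([ 0.21453229, -0.58650731,  0.23995287]), 'ee_rot': array([-3.09193506e+00, -5.47773741e-01,  7.05936572e-04]), 'force': array([-0.11080052, -0.78665751,  0.05055416]), 'ft_torque': array([0.03276336, 0.03629167, 0.02139892]), 'width': 1.0016539961424629}
scene {'intrinsics': array([[418.10545971,   0.        , 254.28919802],
       [  0.        , 418.10545971, 194.33124928],
       [  0.        ,   0.        ,   1.        ]]), 'position': array([ 0.97143482, -0.22062768,  0.76806558]), 'attitude': array([-2.27523127, -1.08395364,  0.36010141])}
top {'intrinsics': array([[404.10660567,   0.        , 252.08225425],
       [  0.        , 404.10660567, 192.13390731],
       [  0.        ,   0.        ,   1.        ]]), 'position': array([0.55418766, 0.08484429, 1.0902584 ]), 'attitude': array([-2.17891305,  2.15016746, -0.04065059])}
```

View pics/scene0.png

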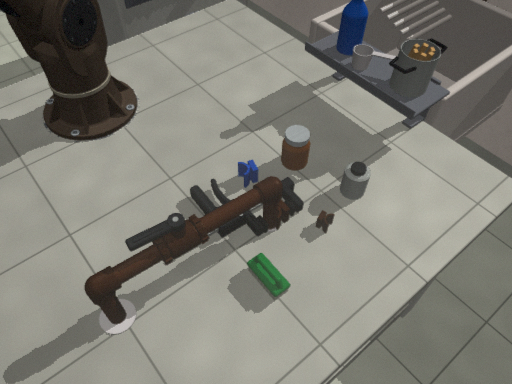

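View pics/top0.png

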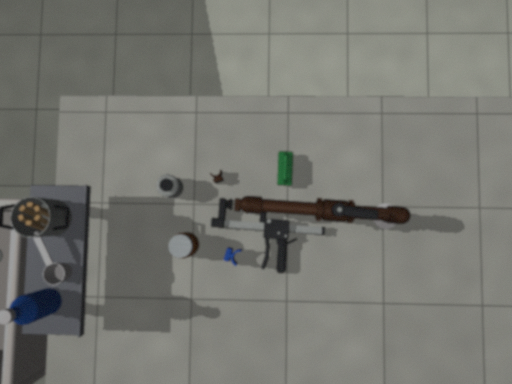

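The scene view shows the pipe loop with the valve and black lever (lever tip about 135,240), the clamp in front of the leg (270,210), a blue look-alike (248,172), a small brown one (325,220), the jar (296,148), the can (355,180) and the brush (268,273). In the top view the leg is at about (245,205), the valve at about (338,210), and the handle and trigger at (282,255) and (266,255).

```bash
cat > h.py <<'E'
import numpy as np,cv2
from scipy.spatial.transform import Rotation as R
from cell import observe, eyes, arm
def cam(n):
    c=eyes.camera_params(n); return c['intrinsics'],c['position'],R.from_rotvec(c['attitude']).as_matrix()
def cloud(n,d):
    K,t,A=cam(n); v,u=np.mgrid[:d.shape[0],:d.shape[1]]
    r=np.stack([(u-K[0,2])/K[0,0],(v-K[1,2])/K[1,1],np.ones(d.shape)],-1)
    return (r*d[...,None])@A.T+t
def ray(n,u,v,z):
    K,t,A=cam(n); r=A@np.array([(u-K[0,2])/K[0,0],(v-K[1,2])/K[1,1],1]); return t+r*(z-t[2])/r[2]
def proj(n,P):
    K,t,A=cam(n); q=(np.atleast_2d(P)-t)@A; q=q@K.T; return q[:,:2]/q[:,2:]
def crop(n,p,u0,v0,u1,v1,k,name):
    c=cv2.resize(p[v0:v1,u0:u1,::-1],None,fx=k,fy=k,interpolation=cv2.INTER_CUBIC); c=np.clip(c.astype(float)*1.6,0,255).astype(np.uint8); cv2.imwrite('pics/'+name,c)
E
python3 - <<'E'
from h import *
a=np.load('pics/scene0.npz');b=np.load('pics/top0.npz')
crop('s',a['p'],180,130,360,265,4,'c_s.png'); crop('t',b['p'],150,140,420,280,2.9,'c_t.png')
C=cloud('top',b['d'])
for (u,v) in [(300,280),(120,110),(350,300),(268,207),(300,208),(340,210),(370,212),(400,215),(276,228),(282,255),(266,255),(230,204),(217,222),(285,165),(182,245),(171,186),(217,177)]: print(u,v,C[v,u].round(4))
S=cloud('scene',a['d'])
for (u,v) in [(60,200),(330,260),(268,190),(230,212),(130,240),(296,135)]: print('s',u,v,S[v,u].round(4))
E
```

```text
300 280 [ 0.4045 -0.0036  0.0023]
120 110 [ 0.8613  0.4982 -0.    ]
350 300 [ 0.3555 -0.1345  0.0031]
268 207 [0.5911 0.0835 0.1437]
300 208 [0.5896 0.0091 0.1465]
340 210 [ 0.5847 -0.0753  0.1915]
370 212 [ 0.5812 -0.1408  0.1912]
400 215 [ 0.5764 -0.2185  0.1524]
276 228 [0.5411 0.062  0.0372]
282 255 [0.4716 0.0456 0.0326]
266 255 [0.4709 0.087  0.0333]
230 204 [0.6019 0.183  0.0341]
217 222 [0.5543 0.2161 0.0346]
285 165 [0.7035 0.0408 0.0535]
182 245 [0.4965 0.2943 0.0932]
171 186 [0.643  0.328  0.0854]
217 177 [0.6723 0.2183 0.0375]
s 60 200 [ 0.249  -0.1971 -0.    ]
s 330 260 [7.472e-01 1.727e-01 3.000e-04]
s 268 190 [0.611  0.1132 0.1474]
s 230 212 [0.6027 0.029  0.1409]
s 130 240 [ 0.5742 -0.1487  0.1893]
s 296 135 [0.4988 0.2949 0.0953]
```

View pics/c_s.png

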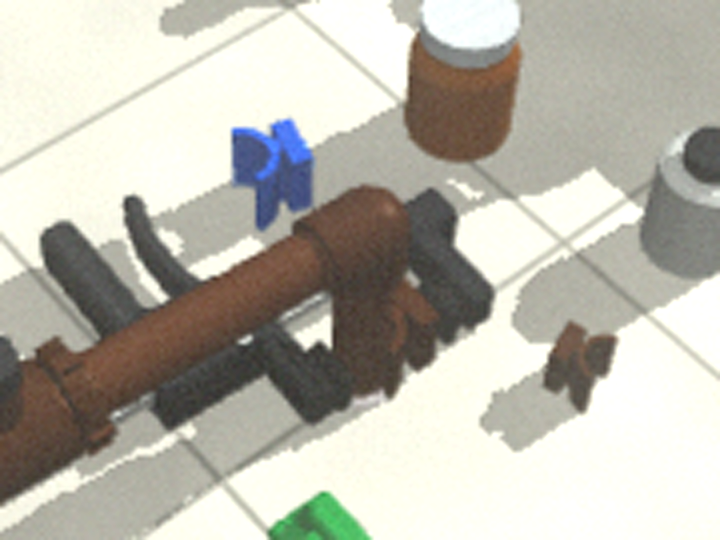

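View pics/c_t.png

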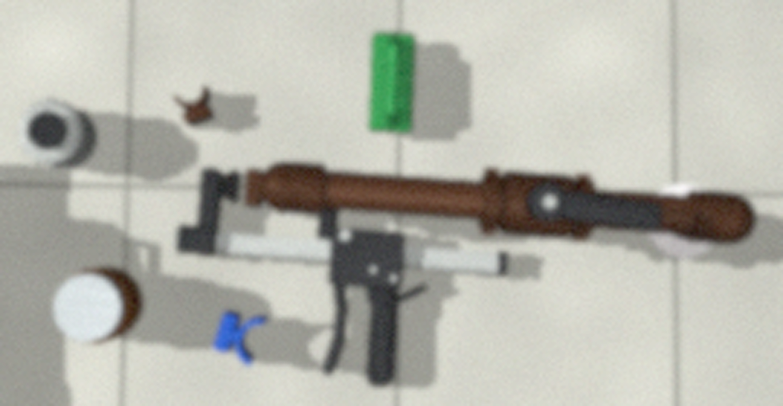

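Candidates for the saddle: the brown half shell against the leg at scene (285,210) / top (236,205); a smaller brown one at scene (325,220) / top (217,177); and a blue one at scene (248,172) / top (231,256). I choose the first: it isn't blue, it's the larger brown one, and it stands in the jaws, as the close crop shows.

Run:
```python
from h import *
a=np.load('pics/scene0.npz');b=np.load('pics/top0.npz')
C=cloud('top',b['d']).reshape(-1,3); S=cloud('scene',a['d']).reshape(-1,3)
def fit(P,nm):
    m=P[:,:2].mean(0); u,s,v=np.linalg.svd(P[:,:2]-m,full_matrices=False); d=v[0]; d=d*np.sign(d[np.argmax(abs(d))])
    print(nm,len(P),m.round(4),'ang',np.degrees(np.arctan2(d[1],d[0])).round(2)); return m,d
def box(P,x0,x1,y0,y1,z0,z1): 
    return P[(P[:,0]>x0)&(P[:,0]<x1)&(P[:,1]>y0)&(P[:,1]<y1)&(P[:,2]>z0)&(P[:,2]<z1)]
for nm,P in(('top',C),('scene',S)):
    m,d=fit(box(P,.54,.65,-.02,.06,.138,.15),nm+' run crest')
    m,d=fit(box(P,.54,.65,-.17,-.09,.186,.2),nm+' lever')
    q=box(P,.54,.62,-.3,0,.184,.205); print(' lever ext',q[:,:2].min(0),q[:,:2].max(0),'z',np.median(q[:,2]))
    q=box(P,.40,.52,.02,.065,.028,.045); fit(q,nm+' handle'); 
    for x in np.arange(.42,.525,.01):
        r=box(P,x-.005,x+.005,-.02,.14,.027,.045); y=np.sort(r[:,1])
        if len(y)>2:
            g=np.where(np.diff(y)>.006)[0]; seg=np.split(y,g+1); print('  x%.3f'%x,[(s[0].round(4),s[-1].round(4)) for s in seg])
    q=box(P,.39,.53,-.02,.12,.026,.045); print(' minx',np.sort(q[:,0])[:8].round(3))
```

```text
top run crest 390 [0.5907 0.0195] ang 86.2
top lever 299 [ 0.5795 -0.124 ] ang 83.12
 lever ext [ 0.56594865 -0.1599861 ] [ 0.6002803  -0.05885959] z 0.19002128519113448
top handle 320 [0.4744 0.0462] ang -2.08
  x0.430 [(np.float64(0.04), np.float64(0.0582)), (np.float64(0.0944), np.float64(0.0944))]
  x0.440 [(np.float64(0.0348), np.float64(0.0583)), (np.float64(0.0867), np.float64(0.0996))]
  x0.450 [(np.float64(0.0349), np.float64(0.0582)), (np.float64(0.0842), np.float64(0.0946))]
  x0.460 [(np.float64(0.035), np.float64(0.0583)), (np.float64(0.0817), np.float64(0.0921))]
  x0.470 [(np.float64(0.0351), np.float64(0.0559)), (np.float64(0.0793), np.float64(0.0897))]
  x0.480 [(np.float64(0.0325), np.float64(0.056)), (np.float64(0.0793), np.float64(0.0898))]
  x0.490 [(np.float64(0.0326), np.float64(0.0561)), (np.float64(0.0769), np.float64(0.0873))]
  x0.500 [(np.float64(0.0327), np.float64(0.0561)), (np.float64(0.0796), np.float64(0.0901))]
  x0.510 [(np.float64(0.0094), np.float64(0.0094)), (np.float64(0.0172), np.float64(0.0198)), (np.float64(0.0306), np.float64(0.0591)), (np.f
[... 571 characters left out ...]
(0.088), np.float64(0.0996))]
  x0.460 [(np.float64(0.0368), np.float64(0.0599)), (np.float64(0.0834), np.float64(0.0964))]
  x0.470 [(np.float64(0.0355), np.float64(0.0576)), (np.float64(0.0817), np.float64(0.0914))]
  x0.480 [(np.float64(0.0351), np.float64(0.0582)), (np.float64(0.0806), np.float64(0.092))]
  x0.490 [(np.float64(0.0348), np.float64(0.0568)), (np.float64(0.0796), np.float64(0.0901))]
  x0.500 [(np.float64(0.0344), np.float64(0.0568)), (np.float64(0.0797), np.float64(0.0915))]
  x0.510 [(np.float64(0.0349), np.float64(0.0555)), (np.float64(0.0815), np.float64(0.0902))]
  x0.520 [(np.float64(0.0393), np.float64(0.0964))]
 minx [0.429 0.429 0.429 0.429 0.43  0.43  0.431 0.431]
```

Call:
{"fn": "step_arm", "kwargs": {"series": [[[0.09,0.025,0.031,0.01,4],[0.09,0.05,0.062,0.01,8],[0.09,0.075,0.093,0.01,12],[0.09,0.1,0.124,0.01,17],[0.09,0.125,0.155,0.01,22],[0.09,0.15,0.186,0.01,27],[0.08,0.175,0.217,0.01,32],[0.08,0.2,0.248,0.01,37],[0.07,0.225,0.279,0.01,42],[0.06,0.25,0.31,0.01,46],[0.05,0.275,0.341,0.01,50],[0.05,0.3,0.372,0.01,54],[0.05,0.325,0.403,0.01,58],[0.05,0.35,0.434,0.01,61],[0.05,0.365,0.452,0.01,63],[0.05,0.365,0.452,0.01,63],[0.05,0.365,0.452,0.01,63]]], "squeeze": 8}}

```text
clock: 1.52
position: [0.58, -0.1329, 0.2494]
ee_rot: [-2.347, -2.086, 0.002]
force: [0.7, -1.0, -0.3]
width: 0.549
```

Run:
```python
from h import *
for n in("scene","top"):
    p,d=eyes.get_image(n); np.savez(f"pics/{n}1.npz",p=p,d=d); cv2.imwrite(f"pics/{n}1.png",p[:,:,::-1])
o=observe();M=R.from_rotvec(o['ee_rot']).as_matrix(); print(o['position'],o['force'],o['width'],'jaw',np.degrees(np.arctan2(M[1,1],M[0,1])),M[:,2],o['joints'])
c=np.vstack([cv2.imread('pics/scene1.png')[120:384,40:360]]);cv2.imwrite('pics/c1.png',cv2.resize(c,None,fx=2,fy=2))
```

```text
[ 0.57884752 -0.13566644  0.24955012] [-0.34537371 -0.69691686  0.53110378] 0.5451144419627288 jaw -6.992320034914757 [-2.73755280e-03 -5.84132342e-04 -9.99996082e-01] [ 0.41834222  0.41390741 -0.39341432  1.61000702  0.17020282  1.15429849
 -0.13668623]
```

View pics/c1.png

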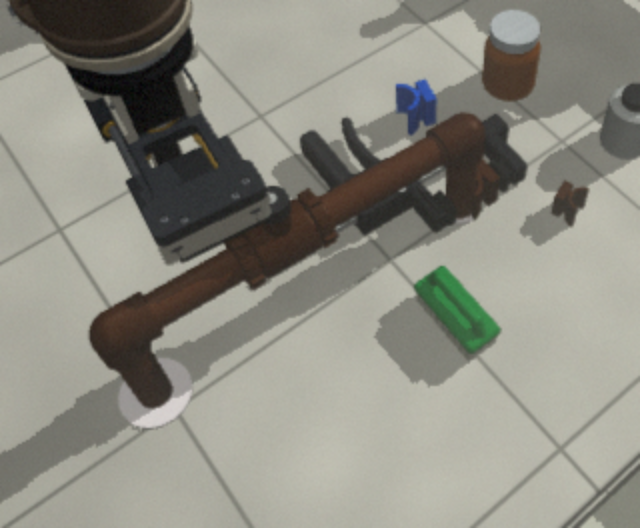

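The gripper hovers above the lever (crop 210,190) and the surroundings are unchanged. I'll go down astride it.

Call:
{"fn": "step_arm", "kwargs": {"series": [[[0.05,0,0,-0.02,0],[0.05,0,0,-0.04,0],[0.05,0,0,-0.055,0],[0.05,0,0,-0.063,0],[0.05,0,0,-0.063,0],[0.02,0,0,-0.063,0],[0.02,0,0,-0.063,0],[0.02,0,0,-0.063,0],[0.02,0,0,-0.063,0],[0.02,0,0,-0.063,0]]], "squeeze": 5}}

```text
clock: 2.45
position: [0.5791, -0.1357, 0.1872]
ee_rot: [-2.352, -2.081, 0.003]
force: [-5.1, 0.3, 1.3]
width: 0.24
```

```bash
python3 -c "
import numpy as np
a0=np.radians(263);r=.0635
for f in list(range(5,91,5)):
    a=a0-np.radians(f); print(f,((np.cos(a)-np.cos(a0))*r).round(4),((np.sin(a)-np.sin(a0))*r).round(4))"
```

```text
5 -0.0055 0.0009
10 -0.0108 0.0023
15 -0.016 0.0042
20 -0.0211 0.0064
25 -0.0259 0.0092
30 -0.0305 0.0123
35 -0.0348 0.0158
40 -0.0387 0.0197
45 -0.0423 0.0239
50 -0.0455 0.0284
55 -0.0483 0.0332
60 -0.0507 0.0382
65 -0.0527 0.0434
70 -0.0541 0.0487
75 -0.0551 0.0542
80 -0.0557 0.0597
85 -0.0557 0.0652
90 -0.0553 0.0708
```

Call:
{"fn": "step_arm", "kwargs": {"series": [[[0.02,-0.0055,0.001,-0.063,-5],[0.02,-0.011,0.002,0,-10]]]}}

```text
clock: 2.62
position: [0.5657, -0.1334, 0.1715]
ee_rot: [-2.518, -1.856, 0.015]
force: [3.0, -2.2, -6.6]
width: 0.515
```

I left a stale -0.063 in the first row's dz, so the tool dipped. I'll look before going on.

Run:
```python
from h import *
for n in("scene","top"):
    p,d=eyes.get_image(n); np.savez(f"pics/{n}2.npz",p=p,d=d); cv2.imwrite(f"pics/{n}2.png",p[:,:,::-1])
o=observe();M=R.from_rotvec(o['ee_rot']).as_matrix(); print(o['position'],o['force'],o['ft_torque'],o['width'],'jaw',np.degrees(np.arctan2(M[1,1],M[0,1])),M[:,2],o['joints'])
c=cv2.imread('pics/scene2.png')[120:384,40:240];cv2.imwrite('pics/c2.png',cv2.resize(c,None,fx=3,fy=2.27))
```

```text
[ 0.56961857 -0.13339775  0.18756598] [ 0.7125818  -0.74899509  1.31466119] [-0.01326028 -0.13740354 -0.04042374] 0.4115929473165185 jaw -17.175782803562313 [-2.48429676e-04  1.70852251e-04 -9.99999955e-01] [ 0.38597518  0.44679528 -0.34524471  1.71795063  0.17367085  1.00722165
 -0.32092425]
```

View pics/c2.png

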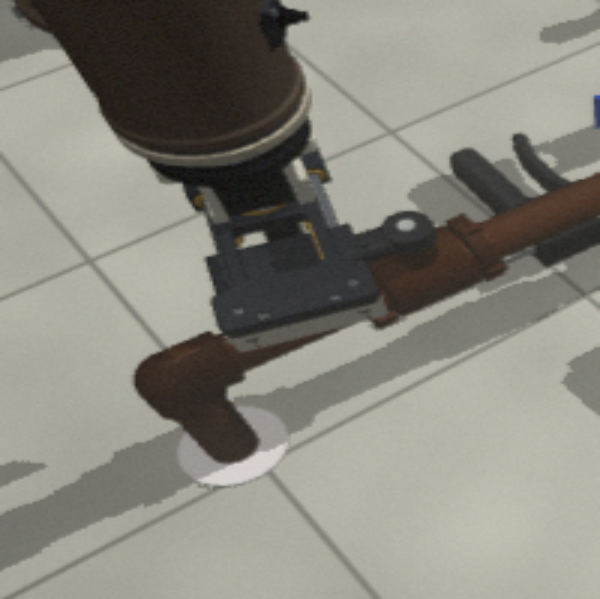

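View pics/top2.png

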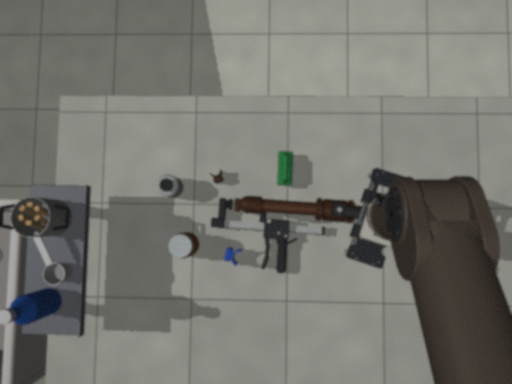

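The dip did no harm: the tool is back at z 0.188 astride the lever, with little force, and the lever (bolt at crop 407,227) still follows the gripper. I'll let the fingers close before continuing.

Call:
{"fn": "step_arm", "kwargs": {"series": [[[0.02,0,0,0,0],[0.02,0,0,0,0],[0.02,0,0,0,0],[0.02,0,0,0,0]]], "squeeze": 6}}

```text
clock: 3.05
position: [0.5703, -0.1342, 0.1883]
ee_rot: [2.527, 1.863, 0.001]
force: [2.9, -3.0, 4.2]
width: 0.248
```

```bash
python3 -c "
import numpy as np
a0=np.radians(253);r=.0635
for f in list(range(5,86,5)):
    a=a0-np.radians(f); print(f,((np.cos(a)-np.cos(a0))*r).round(4),((np.sin(a)-np.sin(a0))*r).round(4))"
```

```text
5 -0.0052 0.0018
10 -0.0103 0.0041
15 -0.0151 0.0069
20 -0.0196 0.01
25 -0.0239 0.0135
30 -0.0279 0.0174
35 -0.0315 0.0216
40 -0.0347 0.0261
45 -0.0375 0.0309
50 -0.0399 0.0359
55 -0.0418 0.0411
60 -0.0433 0.0464
65 -0.0443 0.0519
70 -0.0448 0.0574
75 -0.0449 0.0629
80 -0.0445 0.0685
85 -0.0435 0.0739
```

Call:
{"fn": "step_arm", "kwargs": {"series": [[[0.02,-0.005,0.002,0,-5],[0.02,-0.01,0.004,0,-10],[0.02,-0.015,0.007,0,-15],[0.02,-0.0195,0.01,0,-20],[0.02,-0.024,0.0135,0,-25],[0.02,-0.028,0.0175,0,-30],[0.02,-0.0315,0.0215,0,-35],[0.02,-0.0345,0.026,0,-40]]]}}

```text
clock: 3.72
position: [0.5342, -0.1092, 0.1882]
ee_rot: [3.014, 0.879, -0.004]
force: [-2.7, -5.2, 4.8]
width: 0.249
```

Call:
{"fn": "step_arm", "kwargs": {"series": [[[0.02,-0.003,0.005,0,-5],[0.02,-0.005,0.01,0,-10],[0.02,-0.007,0.015,0,-15],[0.02,-0.0085,0.0205,0,-20],[0.02,-0.0095,0.026,0,-25],[0.02,-0.01,0.0315,0,-30]]]}}

```text
clock: 4.22
position: [0.5226, -0.0779, 0.1882]
ee_rot: [3.139, 0.062, -0.008]
force: [-4.2, -2.6, 5.5]
width: 0.244
```

Run:
```python
from h import *
o=observe();M=R.from_rotvec(o['ee_rot']).as_matrix(); print(o['position'],o['force'],o['ft_torque'],o['width'],'jaw',np.degrees(np.arctan2(M[1,1],M[0,1])))
```

```text
[ 0.52257968 -0.07791922  0.1881623 ] [-4.16846334 -2.56870802  5.46570702] [-0.66136025  0.7671621   0.07235003] 0.24430226014688602 jaw -87.73827540427253
```

Call:
{"fn": "step_arm", "kwargs": {"series": [[[0.02,0,0.003,0,-3],[0.02,0,0.006,0,-5.5],[0.02,0.0003,0.0075,0,-7],[0.02,0.0003,0.0085,0,-8],[0.02,0.0003,0.0085,0,-8]]]}}

```text
clock: 4.63
position: [0.5223, -0.069, 0.1882]
ee_rot: [3.136, -0.157, -0.01]
force: [-1.6, 0.6, 4.9]
width: 0.246
```

Run:
```python
from h import *
o=observe();M=R.from_rotvec(o['ee_rot']).as_matrix(); print(o['position'],o['force'],o['ft_torque'],o['width'],'jaw',np.degrees(np.arctan2(M[1,1],M[0,1])))
```

```text
[ 0.5223024  -0.06895975  0.1881892 ] [-1.57081005  0.59358124  4.87601262] [-0.0221561   0.3363923   0.02873562] 0.2463603768739474 jaw -95.73365832514742
```

Call:
{"fn": "step_arm", "kwargs": {"series": [[[0.02,0,0.002,0,0],[0.02,0,0.004,0,-1],[0.02,0,0.004,0,-1],[0.02,0,0.004,0,-1]]], "squeeze": 10}}

```text
clock: 4.97
position: [0.5223, -0.0679, 0.1882]
ee_rot: [3.131, -0.186, -0.009]
force: [1.3, -9.1, 2.8]
width: 0.25
```

Call:
{"fn": "step_arm", "kwargs": {"series": [[[0.02,0,0.006,0,0],[0.02,0,0.007,0,0],[0.02,0,0.007,0,0]]]}}

```text
clock: 5.22
position: [0.5224, -0.0666, 0.1882]
ee_rot: [3.125, -0.191, -0.008]
force: [2.2, -21.1, 1.4]
width: 0.271
```

The lever is against its stop (21 N, no more travel). I'll release it, lift and look.

Call:
{"fn": "step_arm", "kwargs": {"series": [[[0.05,0,0,0,0],[0.05,0,0,0,0],[0.05,0,0,0,0],[0.05,0,0,0,0],[0.05,0,0,0.03,0],[0.05,0,0,0.06,0],[0.05,-0.04,-0.02,0.08,0],[0.08,-0.08,-0.05,0.08,0],[0.08,-0.12,-0.08,0.08,0],[0.08,-0.14,-0.11,0.08,0],[0.08,-0.14,-0.11,0.08,0]]], "squeeze": 8}}

```text
clock: 6.13
position: [0.3784, -0.1792, 0.2683]
ee_rot: [3.124, -0.196, -0.009]
force: [-0.2, -1.3, 0.2]
width: 0.784
```

```bash
cat >> h.py <<'E'
def fit(P,nm):
    m=P[:,:2].mean(0); u,s,v=np.linalg.svd(P[:,:2]-m,full_matrices=False); d=v[0]; d=d*np.sign(d[np.argmax(abs(d))])
    print(nm,len(P),m.round(4),'ang',np.degrees(np.arctan2(d[1],d[0])).round(2)); return m,d
def box(P,x0,x1,y0,y1,z0,z1): 
    return P[(P[:,0]>x0)&(P[:,0]<x1)&(P[:,1]>y0)&(P[:,1]<y1)&(P[:,2]>z0)&(P[:,2]<z1)]
def st():
    o=observe();M=R.from_rotvec(o['ee_rot']).as_matrix(); print(o['clock'],o['position'].round(4),o['force'].round(1),(o['width']*.0918).round(4),'jaw',np.degrees(np.arctan2(M[1,1],M[0,1])).round(1))
def snap(k):
    r={}
    for n in("scene","top"):
        p,d=eyes.get_image(n); np.savez(f"pics/{n}{k}.npz",p=p,d=d); cv2.imwrite(f"pics/{n}{k}.png",p[:,:,::-1]); r[n]=(p,d)
    return r
E
python3 - <<'E'
from h import *
r=snap(3); st()
for n in r:
    P=cloud(n,r[n][1]).reshape(-1,3)
    fit(box(P,.49,.565,-.12,-.03,.184,.2),n+' lever'); fit(box(P,.57,.62,-.02,.08,.138,.15),n+' run')
crop('s',r['scene'][0],80,130,340,300,2.9,'c3.png')
E
```

```text
Traceback (most recent call last):
  File "h.py", line 22, in st
    o=observe();M=R.from_rotvec(o['ee_rot']).as_matrix(); print(o['clock'],o['position'].round(4),o['force'].round(1),(o['width']*.0918).round(4),'jaw',np.degrees(np.arctan2(M[1,1],M[0,1])).round(1))
                                                                                                                      ^^^^^^^^^^^^^^^^^^^^^^^^
AttributeError: 'float' object has no attribute 'round'
```

```bash
sed -i "s/(o\['width'\]\*.0918).round(4)/round(o['width']*.0918,4)/" h.py
python3 - <<'E'
from h import *
st()
for n in ("scene","top"):
    z=np.load(f'pics/{n}3.npz');P=cloud(n,z['d']).reshape(-1,3)
    fit(box(P,.49,.565,-.12,-.03,.184,.2),n+' lever'); fit(box(P,.57,.62,-.02,.08,.138,.15),n+' run')
    if n=='scene': crop('s',z['p'],80,130,340,300,2.9,'c3.png')
E
```

```text
6.2333 [ 0.3801 -0.1785  0.2684] [0.9 0.8 0.6] 0.0783 jaw -97.3
scene lever 368 [ 0.5349 -0.0692] ang -3.6
scene run 643 [0.5964 0.0291] ang 86.36
top lever 300 [ 0.5327 -0.07  ] ang -3.14
top run 486 [0.5916 0.0302] ang 86.33
```

View pics/c3.png

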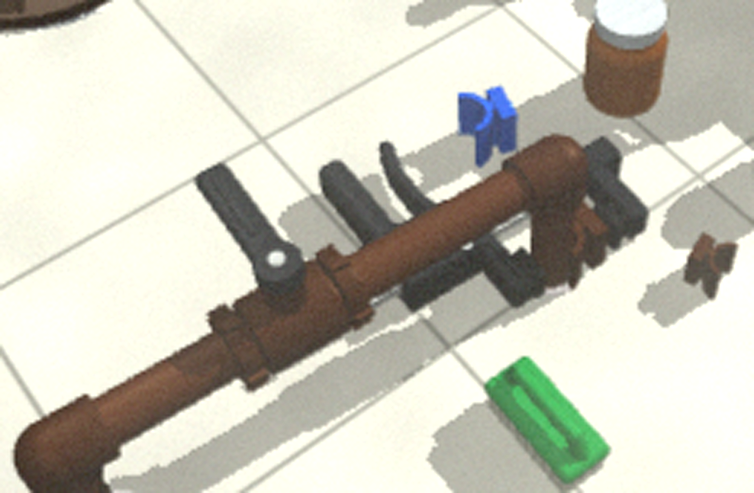

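The lever now lies square to the pipe (-3.4° against the run's 86.4°), so the valve is shut. The clamp, saddle and bystanders are untouched. On to the handle and trigger (crop 345,185 and 400,180).

Call:
{"fn": "step_arm", "kwargs": {"series": [[[0.0915,0.012,0.03,0,0.5],[0.0915,0.024,0.06,0,1],[0.0915,0.036,0.09,0,1.5],[0.0915,0.047,0.12,0,2],[0.0915,0.058,0.15,0,2.5],[0.0915,0.07,0.18,0,3],[0.0915,0.081,0.21,0,3.5],[0.0915,0.092,0.24,0,3.8],[0.0915,0.092,0.24,-0.03,3.8],[0.0915,0.092,0.24,-0.06,3.8],[0.0915,0.092,0.24,-0.09,3.8],[0.0915,0.092,0.24,-0.12,3.8],[0.0915,0.092,0.24,-0.15,3.8],[0.0915,0.092,0.24,-0.18,3.8],[0.0915,0.092,0.24,-0.18,3.8]]]}}

```text
clock: 7.48
position: [0.4688, 0.0626, 0.0839]
ee_rot: [3.128, -0.091, -0.02]
force: [-1.0, -1.6, 0.0]
width: 0.999
```

Run:
```python
from h import *
r=snap(4); st()
crop('s',r['scene'][0],120,100,340,265,3.4,'c4.png')
crop('s',r['top'][0],180,150,340,290,4,'c4t.png')
```

```text
7.5833 [0.4715 0.0628 0.0882] [ 0.4 -0.8  0.1] 0.0918 jaw -93.4
```

View pics/c4.png

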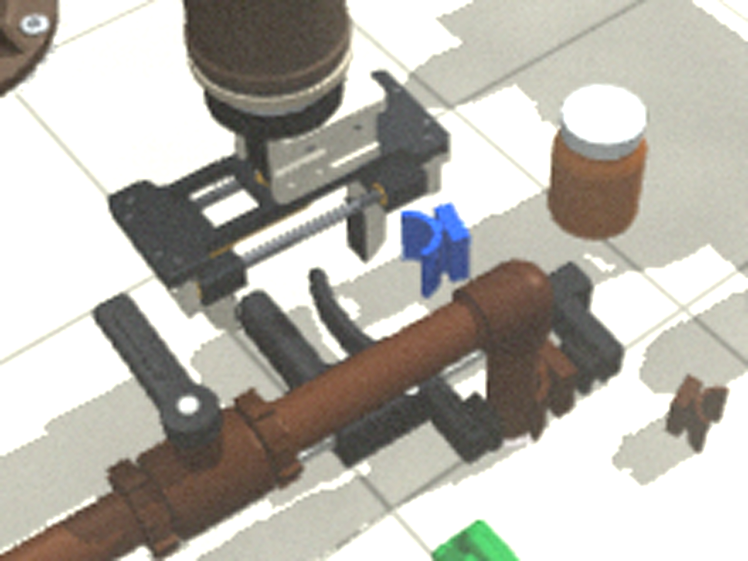

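View pics/c4t.png

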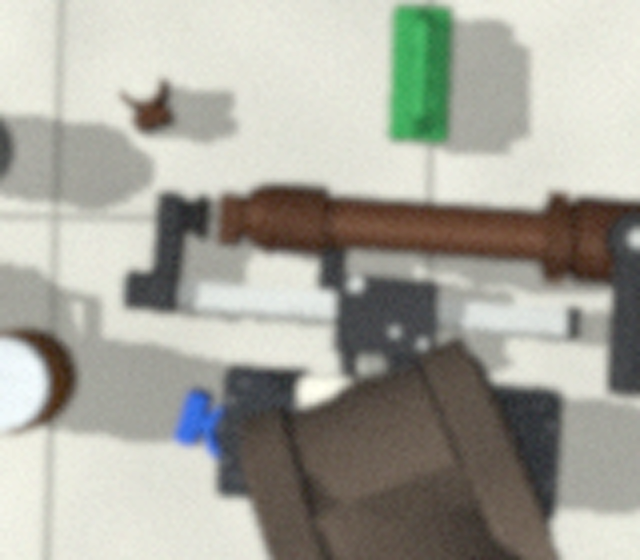

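The fingers straddle the handle and trigger, and the body clears the shut lever and the blue look-alike (crop 435,245). The top crop shows the jaws unobstructed: pad at (205,217), saddle edge at (222,219). I'll go down.

Call:
{"fn": "step_arm", "kwargs": {"series": [[[0.0915,0,0,-0.025,0],[0.0915,0,0,-0.045,0],[0.0915,0,0,-0.06,0],[0.0915,0,0,-0.068,0],[0.0915,0,0,-0.068,0],[0.0915,0,0,-0.068,0]]]}}

```text
clock: 8.08
position: [0.4724, 0.0633, 0.0214]
ee_rot: [3.129, -0.091, -0.009]
force: [-0.2, -0.4, 0.5]
width: 0.995
```

```bash
cat >> h.py <<'E'
def gap(p,show=None):
    # grey profile along pipe y at the pad height in top view
    yp=np.array([np.sin(np.radians(3.6)),np.cos(np.radians(3.6)),0]); xp=np.array([yp[1],-yp[0],0])
    leg=np.array([.5895,-.072,0])+.205*yp
    out=[]
    g=cv2.GaussianBlur(p,(0,0),.6).astype(np.float32)
    s=np.arange(.01,.075,.0015); acc=0
    for w in(-.006,0,.006):
        P=leg+s[:,None]*yp+w*xp+np.array([0,0,.035]); q=proj('top',P).astype(np.float32)
        acc=acc+cv2.remap(g,q[:,0][:,None],q[:,1][:,None],cv2.INTER_LINEAR)[:,0]
    acc/=3
    for a,b in zip(s,acc): print('%.1f'%(a*1e3),b.astype(int),end='; ')
    print()
E
python3 - <<'E'
from h import *
r=snap(5); st(); gap(r['top'][0])
C=cloud('top',r['top'][1])
for v in (202,204,206): print(v,[(u,C[v,u].round(3).tolist()) for u in range(224,242,1)][::2])
E
```

```text
8.1833 [0.4725 0.0631 0.0216] [ 0.1 -0.7  0.1] 0.0916 jaw -93.4
10.0 [61 42 31]; 11.5 [62 43 33]; 13.0 [63 43 33]; 14.5 [63 43 33]; 16.0 [62 43 33]; 17.5 [61 42 31]; 19.0 [59 41 30]; 20.5 [57 39 29]; 22.0 [56 38 28]; 23.5 [55 37 28]; 25.0 [55 38 28]; 26.5 [56 39 29]; 28.0 [58 40 31]; 29.5 [59 42 32]; 31.0 [60 42 33]; 32.5 [61 43 34]; 34.0 [63 45 37]; 35.5 [66 50 42]; 37.0 [71 58 50]; 38.5 [76 66 60]; 40.0 [80 74 68]; 41.5 [80 77 72]; 43.0 [78 76 71]; 44.5 [69 69 65]; 46.0 [60 59 56]; 47.5 [50 49 47]; 49.0 [43 43 42]; 50.5 [38 38 37]; 52.0 [38 38 37]; 53.5 [38 38 37]; 55.0 [40 40 39]; 56.5 [41 41 40]; 58.0 [41 41 41]; 59.5 [40 40 40]; 61.0 [39 39 39]; 62.5 [38 38 39]; 64.0 [38 38 39]; 65.5 [39 39 40]; 67.0 [39 40 41]; 68.5 [41 41 43]; 70.0 [41 42 44]; 71.5 [42 43 44]; 73.0 [44 46 46]; 74.5 [48 49 49]; 
202 [(224, [0.607, 0.199, 0.03]), (226, [0.607, 0.194, 0.03]), (228, [0.607, 0.189, 0.031]), (230, [0.607, 0.183, 0.037]), (232, [0.607, 0.178, 0.03]), (234, [0.609, 0.176, -0.004]), (236, [0.607, 0.166, 0.047]), (238, [0.607, 0.161, 0.045]), (240, [0.602, 0.15, 0.134])]
204 [(224, [0.602, 0.199, 0.032]), (226, [0.602, 0.194, 0.031]), (228, [0.602, 0.188, 0.034]), (230, [0.602, 0.183, 0.035]), (232, [0.602, 0.179, 0.022]), (234, [0.604, 0.176, -0.003]), (236, [0.602, 0.167, 0.042]), (238, [0.602, 0.161, 0.048]), (240, [0.598, 0.15, 0.136])]
206 [(224, [0.597, 0.199, 0.03]), (226, [0.597, 0.193, 0.033]), (228, [0.597, 0.188, 0.032]), (230, [0.597, 0.183, 0.036]), (232, [0.597, 0.179, 0.021]), (234, [0.598, 0.175, 0.0]), (236, [0.596, 0.166, 0.046]), (238, [0.596, 0.161, 0.047]), (240, [0.593, 0.15, 0.136])]
```

Saddle face at y ≈ 0.170 and pad face at ≈ 0.178, so the gap is about 8 mm. First squeeze: shift -7 mm in y, then close gently.

Call:
{"fn": "step_arm", "kwargs": {"series": [[[0.0915,0,-0.004,-0.001,0],[0.0915,0,-0.007,-0.001,0],[0.07,0,-0.007,-0.001,0],[0.06,0,-0.007,-0.001,0],[0.055,0,-0.007,-0.001,0],[0.05,0,-0.007,-0.001,0],[0.045,0,-0.007,-0.001,0],[0.04,0,-0.007,-0.001,0],[0.036,0,-0.007,-0.001,0],[0.036,0,-0.007,-0.001,0],[0.036,0,-0.007,-0.001,0],[0.036,0,-0.007,-0.001,0]]], "squeeze": 8}}

```text
clock: 9.18
position: [0.4729, 0.0556, 0.0206]
ee_rot: [3.129, -0.093, -0.007]
force: [1.6, -1.1, -1.0]
width: 0.429
```

Run:
```python
from h import *
r=snap(6); st(); gap(r['top'][0])
crop('s',r['top'][0],200,180,300,250,7,'c6t.png')
crop('s',r['scene'][0],180,130,360,265,4,'c6.png')
```

```text
9.2833 [0.4728 0.0556 0.0206] [ 2.2 -2.1 -2.3] 0.0395 jaw -93.4
10.0 [60 41 29]; 11.5 [61 42 30]; 13.0 [62 43 31]; 14.5 [63 43 32]; 16.0 [63 43 32]; 17.5 [61 43 31]; 19.0 [60 41 30]; 20.5 [58 40 29]; 22.0 [56 39 29]; 23.5 [55 38 28]; 25.0 [55 37 28]; 26.5 [55 38 29]; 28.0 [57 40 30]; 29.5 [58 41 31]; 31.0 [59 41 31]; 32.5 [60 42 32]; 34.0 [61 43 33]; 35.5 [62 46 36]; 37.0 [63 49 41]; 38.5 [62 52 45]; 40.0 [60 53 47]; 41.5 [56 50 46]; 43.0 [50 47 44]; 44.5 [43 42 39]; 46.0 [38 38 37]; 47.5 [37 37 36]; 49.0 [37 37 36]; 50.5 [38 38 38]; 52.0 [39 40 39]; 53.5 [39 40 39]; 55.0 [38 39 38]; 56.5 [37 38 37]; 58.0 [35 36 35]; 59.5 [34 35 36]; 61.0 [35 36 37]; 62.5 [37 37 38]; 64.0 [39 39 40]; 65.5 [40 41 42]; 67.0 [42 42 43]; 68.5 [43 44 44]; 70.0 [45 46 46]; 71.5 [49 50 50]; 73.0 [58 59 57]; 74.5 [70 70 68];
```

View pics/c6.png

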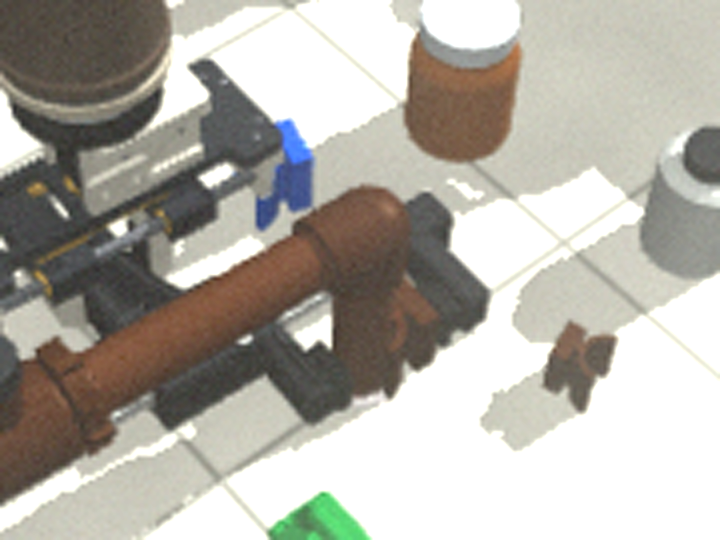

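View pics/c6t.png

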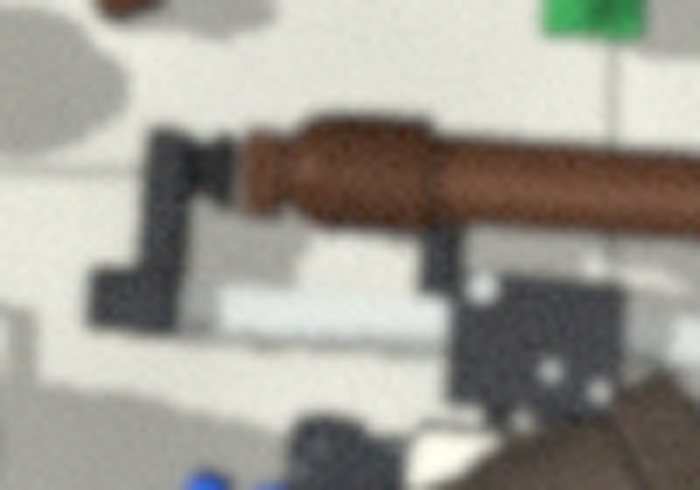

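Fully squeezed (39.5 mm): the bar came in about 4 mm, the pad is at top crop (225,170) and a few mm of gap remain. Release fully, then pump again.

Call:
{"fn": "step_arm", "kwargs": {"series": [[[0.0915,0,0,0,0],[0.0915,0,0,0,0],[0.0915,0,0,0,0],[0.0915,0,0,0,0],[0.0915,0,0,0,0],[0.0915,0,0,0,0],[0.0915,0,0,0,0],[0.0915,0,0,0,0],[0.0915,0,0,0,0]]], "squeeze": 8}}

```text
clock: 10.03
position: [0.473, 0.0549, 0.0205]
ee_rot: [3.128, -0.094, -0.007]
force: [-0.5, 0.1, 0.1]
width: 0.988
```

Call:
{"fn": "step_arm", "kwargs": {"series": [[[0.07,0,0,0,0],[0.06,0,0,0,0],[0.055,0,0,0,0],[0.05,0,0,0,0],[0.045,0,0,0,0],[0.04,0,0,0,0],[0.036,0,0,0,0],[0.036,0,0,0,0],[0.036,0,0,0,0],[0.036,0,0,0,0]]], "squeeze": 8}}

```text
clock: 10.87
position: [0.4736, 0.0553, 0.0206]
ee_rot: [3.129, -0.094, -0.006]
force: [2.5, 3.0, -3.8]
width: 0.42
```

Run:
```python
from h import *
r=snap(7); st(); gap(r['top'][0])
crop('s',r['top'][0],200,180,300,250,7,'c7t.png')
crop('s',r['scene'][0],240,160,330,240,8,'c7.png')
```

```text
10.9667 [0.4736 0.0553 0.0206] [ 2.8  4.5 -5.6] 0.0388 jaw -93.4
10.0 [61 43 31]; 11.5 [62 44 32]; 13.0 [63 44 32]; 14.5 [63 44 33]; 16.0 [64 45 34]; 17.5 [63 44 33]; 19.0 [61 42 31]; 20.5 [58 40 29]; 22.0 [56 38 27]; 23.5 [54 36 26]; 25.0 [54 36 26]; 26.5 [56 38 28]; 28.0 [57 39 29]; 29.5 [58 40 30]; 31.0 [59 41 31]; 32.5 [59 40 31]; 34.0 [58 40 30]; 35.5 [56 39 30]; 37.0 [54 38 30]; 38.5 [50 37 30]; 40.0 [46 35 30]; 41.5 [42 35 31]; 43.0 [39 35 33]; 44.5 [38 37 35]; 46.0 [39 39 38]; 47.5 [40 41 39]; 49.0 [41 41 40]; 50.5 [40 41 40]; 52.0 [39 39 39]; 53.5 [37 38 38]; 55.0 [37 37 38]; 56.5 [37 38 38]; 58.0 [38 39 40]; 59.5 [39 41 41]; 61.0 [40 42 43]; 62.5 [41 43 43]; 64.0 [42 43 44]; 65.5 [45 46 47]; 67.0 [50 51 51]; 68.5 [59 60 60]; 70.0 [72 73 71]; 71.5 [86 88 84]; 73.0 [101 102  98]; 74.5 [114 115 109];
```

View pics/c7.png

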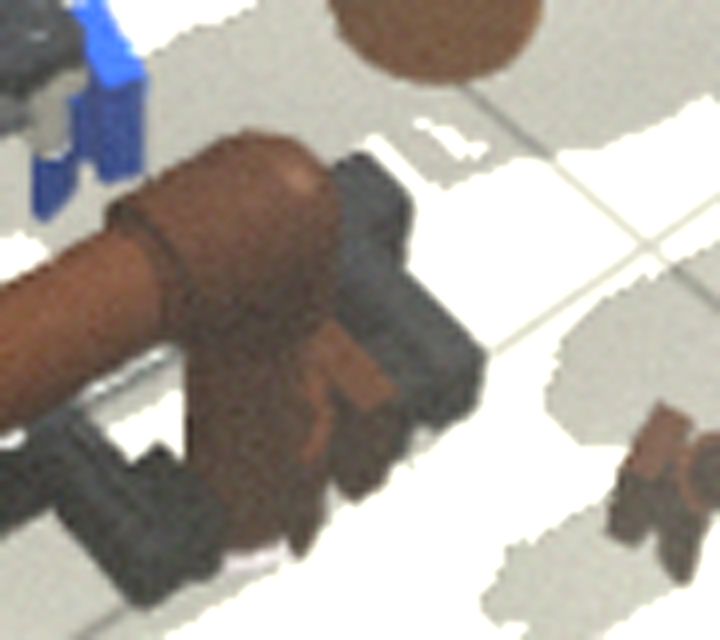

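View pics/c7t.png

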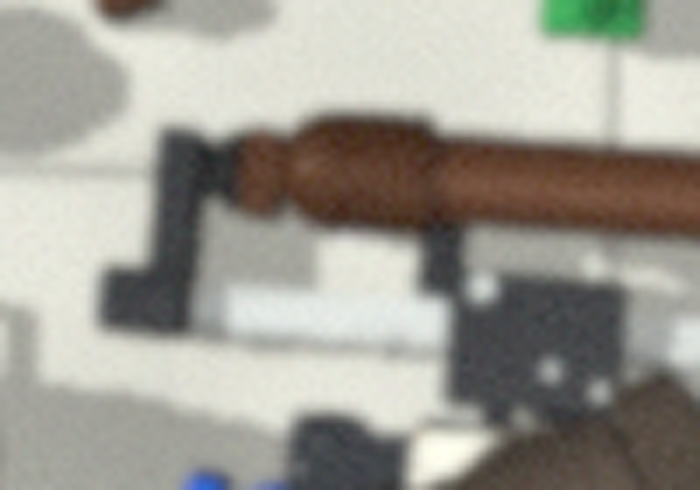

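Run:
```python
from h import *
ims=[]
for k in (0,5,6,7):
    p=np.load(f'pics/top{k}.npz')['p'][190:230,205:262,::-1]
    c=cv2.resize(p,None,fx=7,fy=7,interpolation=cv2.INTER_CUBIC); c=np.clip(c.astype(float)*2.2,0,255).astype(np.uint8); ims.append(c)
cv2.imwrite('pics/cmp.png',np.vstack([np.hstack(ims[:2]),np.hstack(ims[2:])]))
ims=[]
for k in (0,6,7):
    p=np.load(f'pics/scene{k}.npz')['p'][175:235,262:312,::-1]
    c=cv2.resize(p,None,fx=5.2,fy=5.2,interpolation=cv2.INTER_CUBIC); c=np.clip(c.astype(float)*3,0,255).astype(np.uint8); ims.append(c)
cv2.imwrite('pics/cmps.png',np.hstack(ims))
```

```text
(no output)
```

View pics/cmp.png

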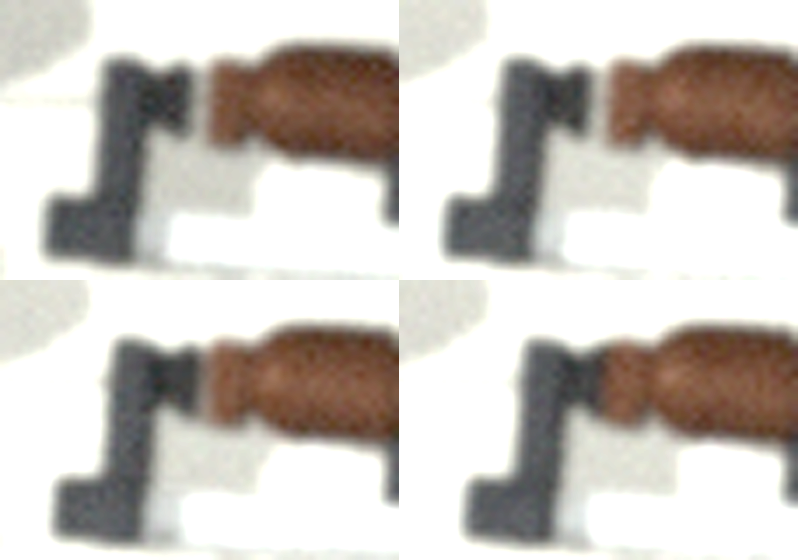

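View pics/cmps.png

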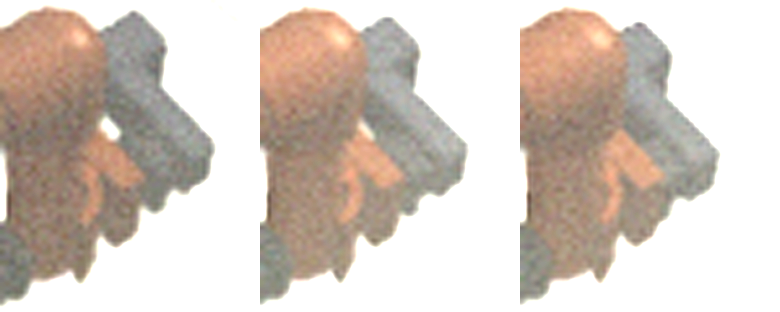

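Frames 0/5/6/7 together show the pad going from a ~8 mm gap to just touching the saddle (bottom right panel, 203,380). The next stroke does the pressing. I'll close in stages with the handle-side finger kept off, so wrist Fy reads the trigger force.

Call:
{"fn": "step_arm", "kwargs": {"series": [[[0.0915,0,0,0,0],[0.0915,0,0,0,0],[0.0915,0,0,0,0],[0.0915,0,0,0,0],[0.0915,0,0,0,0],[0.0915,0,0,0,0],[0.0915,0,0,0,0],[0.0915,0,0,0,0],[0.0915,0,0,0,0],[0.0915,0,0,0,0]]]}}

```text
clock: 11.8
position: [0.4738, 0.0548, 0.0206]
ee_rot: [3.129, -0.095, -0.005]
force: [0.4, 0.5, -0.1]
width: 0.996
```

Run:
```python
from h import *
r=snap(8); st(); 
def ft(k):
    g=cv2.cvtColor(np.load(f'pics/top{k}.npz')['p'],cv2.COLOR_RGB2GRAY).astype(np.float32); return g[211:232,203:225].copy()
def fp(k):
    g=cv2.cvtColor(np.load(f'pics/top{k}.npz')['p'],cv2.COLOR_RGB2GRAY).astype(np.float32); return g
# foot's +y edge (left): subpixel half-level
for k in (0,5,6,7,8):
    g=fp(k); 
    e=[]
    for v in range(219,225):
        row=g[v,200:218]; l=(row[:4].mean()+row.min())/2; i=np.where(row<l)[0][0]; e.append(200+i-1+(row[i-1]-l)/(row[i-1]-row[i]))
    print(k,np.round(np.mean(e),2),[round(ray('top',np.mean(e),222,.035)[1],4)])
```

```text
11.9 [0.4737 0.055  0.0206] [-0.4 -0.2  0.3] 0.0915 jaw -93.5
0 210.99 [np.float64(0.2319)]
5 210.94 [np.float64(0.232)]
6 212.26 [np.float64(0.2285)]
7 213.94 [np.float64(0.2241)]
8 213.99 [np.float64(0.224)]
```

Call:
{"fn": "step_arm", "kwargs": {"series": [[[0.075,0,0,0,0],[0.066,0,0,0,0],[0.066,0,0,0,0],[0.066,0,0,0,0],[0.066,0,0,0,0]]], "squeeze": 8}}

```text
clock: 12.32
position: [0.4738, 0.0559, 0.0206]
ee_rot: [3.13, -0.093, -0.005]
force: [0.5, 5.2, -1.7]
width: 0.731
```

Call:
{"fn": "step_arm", "kwargs": {"series": [[[0.06,0,0,0,0],[0.058,0,0,0,0],[0.058,0,0,0,0],[0.058,0,0,0,0]]]}}

```text
clock: 12.65
position: [0.4739, 0.0571, 0.0205]
ee_rot: [3.131, -0.091, -0.004]
force: [0.4, 6.3, -2.3]
width: 0.635
```

Call:
{"fn": "step_arm", "kwargs": {"series": [[[0.052,0,0,0,0],[0.05,0,0,0,0],[0.05,0,0,0,0],[0.05,0,0,0,0]]]}}

```text
clock: 12.98
position: [0.474, 0.0585, 0.0205]
ee_rot: [3.133, -0.089, -0.004]
force: [-0.1, 6.6, -3.1]
width: 0.548
```

Call:
{"fn": "step_arm", "kwargs": {"series": [[[0.046,0,-0.003,0,0],[0.044,0,-0.004,0,0],[0.044,0,-0.004,0,0],[0.044,0,-0.004,0,0]]]}}

```text
clock: 13.32
position: [0.4743, 0.0561, 0.0204]
ee_rot: [3.134, -0.087, -0.003]
force: [-0.0, 7.8, -3.8]
width: 0.481
```

```bash
cat >> h.py <<'E'
def foot(p):
    g=cv2.cvtColor(p,cv2.COLOR_RGB2GRAY).astype(np.float32); e=[]
    for v in range(219,225):
        row=g[v,200:218]; l=(row[:4].mean()+row.min())/2; i=np.where(row<l)[0][0]; e.append(200+i-1+(row[i-1]-l)/(row[i-1]-row[i]))
    print('foot y',round(ray('top',np.mean(e),222,.035)[1],4))
E
python3 - <<'E'
from h import *
p,d=eyes.get_image('top'); foot(p); st()
E
```

```text
foot y 0.2209
13.3667 [0.4743 0.0561 0.0204] [ 0.2  7.1 -3.7] 0.0442 jaw -93.2
```

Call:
{"fn": "step_arm", "kwargs": {"series": [[[0.041,0,-0.001,0,0],[0.04,0,-0.002,0,0],[0.04,0,-0.002,0,0],[0.04,0,-0.002,0,0]]]}}

```text
clock: 13.7
position: [0.4746, 0.0558, 0.0204]
ee_rot: [3.136, -0.084, -0.002]
force: [0.5, 8.2, -4.4]
width: 0.436
```

Run:
```python
from h import *
r=snap(9); foot(r['top'][0]); st()
ims=[]
for k in (6,7,9):
    p=np.load(f'pics/top{k}.npz')['p'][190:230,205:240,::-1]
    c=cv2.resize(p,None,fx=7,fy=7,interpolation=cv2.INTER_CUBIC); ims.append(np.clip(c.astype(float)*2.2,0,255).astype(np.uint8))
cv2.imwrite('pics/cmp9.png',np.hstack(ims))
crop('s',r['scene'][0],180,100,380,250,4,'c9.png')
```

```text
foot y 0.2203
13.8 [0.4746 0.0558 0.0204] [ 0.5  7.2 -3.7] 0.04 jaw -93.1
```

View pics/cmp9.png

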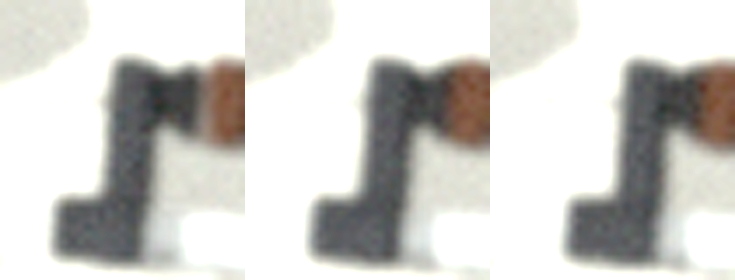

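View pics/c9.png

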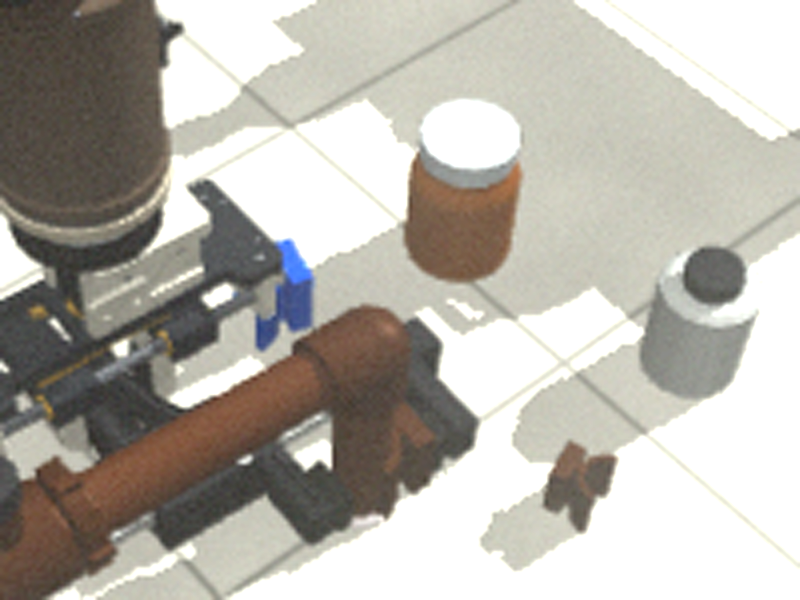

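Run:
```python
from h import *
yp=np.array([np.sin(np.radians(3.6)),np.cos(np.radians(3.6)),0]); xp=np.array([yp[1],-yp[0],0])
leg=np.array([.5895,-.072,0])+.205*yp
for k in (0,5,6,7,8,9):
    p=np.load(f'pics/top{k}.npz')['p'].astype(np.float32); s=np.arange(.02,.075,.001); acc=0
    W=np.arange(-.008,.0081,.002)
    for w in W:
        q=proj('top',leg+s[:,None]*yp+w*xp+np.array([0,0,.035])).astype(np.float32)
        acc=acc+cv2.remap(p,q[:,0][:,None],q[:,1][:,None],cv2.INTER_LINEAR)[:,0]/len(W)
    rb=acc[:,0]-acc[:,2]; g=acc.mean(1)
    i=np.where(rb[10:]<14)[0][0]+10; e=s[i-1]+(rb[i-1]-14)/(rb[i-1]-rb[i])*.001
    ii=np.where((g>65)&(s>.055))[0]; b=s[ii[0]] if len(ii) else None
    print(k,'brown edge %.2f'%(e*1e3),'back',b,'grey',g[14:40:1].astype(int), 'rb',rb[14:34].astype(int))
```

```text
0 brown edge 38.48 back None grey [42 45 49 54 59 65 70 72 73 72 66 61 54 47 41 38 35 34 34 34 35 36 38 38
 38 38] rb [26 24 21 18 15 12  9  8  6  4  4  3  2  1  0  0  0  0  1  1]
5 brown edge 39.00 back None grey [47 49 54 59 65 71 76 78 80 78 72 65 58 51 44 40 37 35 36 37 38 40 41 41
 41 41] rb [27 25 23 20 17 14 11  9  7  5  4  3  3  2  1  0  0  0  0  1]
6 brown edge 39.61 back None grey [45 46 49 51 53 55 55 53 51 47 42 38 36 35 35 36 38 39 40 40 40 39 38 36
 35 35] rb [28 27 24 21 18 15 12 10  7  5  3  2  1  1  0  0  0  0  0  0]
7 brown edge 40.50 back 0.07000000000000005 grey [43 42 41 41 40 38 36 35 35 35 36 37 38 40 41 41 40 40 39 38 37 37 37 38
 39 40] rb [28 27 26 25 22 19 16 11  7  4  2  1  0  0  0  0  0  0  0  0]
8 brown edge 40.47 back 0.07000000000000005 grey [44 43 42 40 39 37 36 35 34 34 34 35 36 38 40 41 41 41 40 39 38 37 37 37
 38 39] rb [28 27 26 25 23 20 16 11  7  4  2  0  0  0  0  0  0  0  0  0]
9 brown edge 38.14 back 0.06600000000000004 grey [42 41 39 38 36 35 35 35 35 35 37 39 39 39 38 39 39 38 37 37 38 40 41 42
 43 43] rb [27 25 22 18 14 10  7  5  3  1  0  0  1  1  0  0  0  0  0 -1]
```

The panels show the pad against the saddle and the saddle shoved about 2.4 mm onto the leg, while the jaw moved 3.7 mm. So the squash is only about 1.3 mm so far. The trigger still has ~2 mm before its stop, so I'll finish this stroke.

Call:
{"fn": "step_arm", "kwargs": {"series": [[[0.038,0,-0.001,0,0],[0.036,0,-0.002,0,0],[0.036,0,-0.003,0,0],[0.036,0,-0.003,0,0],[0.036,0,-0.003,0,0]]], "squeeze": 12}}

```text
clock: 14.22
position: [0.4747, 0.0551, 0.0204]
ee_rot: [3.139, -0.08, -0.001]
force: [-0.5, 10.4, -2.9]
width: 0.425
```

```bash
cat >> h.py <<'E'
def edge(p):
    yp=np.array([np.sin(np.radians(3.6)),np.cos(np.radians(3.6)),0]); xp=np.array([yp[1],-yp[0],0])
    leg=np.array([.5895,-.072,0])+.205*yp
    p=p.astype(np.float32); s=np.arange(.02,.085,.001); acc=0
    W=np.arange(-.008,.0081,.002)
    for w in W:
        q=proj('top',leg+s[:,None]*yp+w*xp+np.array([0,0,.035])).astype(np.float32)
        acc=acc+cv2.remap(p,q[:,0][:,None],q[:,1][:,None],cv2.INTER_LINEAR)[:,0]/len(W)
    rb=acc[:,0]-acc[:,2]; g=acc.mean(1)
    i=np.where(rb[10:]<14)[0][0]+10; e=s[i-1]+(rb[i-1]-14)/(rb[i-1]-rb[i])*.001
    j=np.where((g>80)&(s>.055))[0][0]; b=s[j-1]+(80-g[j-1])/(g[j]-g[j-1])*.001
    print('saddle edge %.2f jaw back %.2f diff %.2f'%(e*1e3,b*1e3,(b-e)*1e3))
E
python3 - <<'E'
from h import *
r=snap(10); foot(r['top'][0]); st()
for k in (6,7,8,9,10): edge(np.load(f'pics/top{k}.npz')['p'])
ims=[]
for k in (0,7,10):
    p=np.load(f'pics/scene{k}.npz')['p'][175:235,262:312,::-1]
    c=cv2.resize(p,None,fx=5.2,fy=5.2,interpolation=cv2.INTER_CUBIC); ims.append(np.clip(c.astype(float)*3,0,255).astype(np.uint8))
cv2.imwrite('pics/cmps10.png',np.hstack(ims))
E
```

```text
foot y 0.2201
14.3167 [0.4747 0.0551 0.0204] [-0.2 10.8 -3.1] 0.0389 jaw -92.9
saddle edge 39.61 jaw back 75.58 diff 35.96
saddle edge 40.50 jaw back 70.88 diff 30.37
saddle edge 40.47 jaw back 70.91 diff 30.44
saddle edge 38.14 jaw back 67.15 diff 29.01
saddle edge 38.18 jaw back 66.80 diff 28.62
```

View pics/cmps10.png

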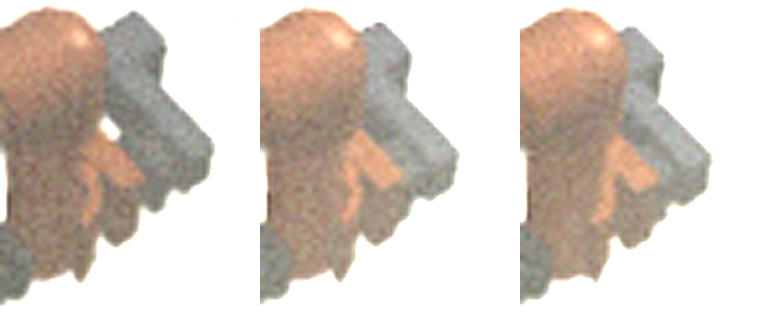

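Now at the stop (38.9 mm). The jaw drew in about 4.1 mm this stroke and the saddle took up about 2.3 mm of slack, so squash is only ~0.5–1.8 mm, too uncertain to hand in. One more stroke, stopped part way for about 2 mm more.

Call:
{"fn": "step_arm", "kwargs": {"series": [[[0.0915,0,0,0,0],[0.0915,0,0,0,0],[0.0915,0,0,0,0],[0.0915,0,0,0,0],[0.0915,0,0,0,0],[0.0915,0,0,0,0],[0.0915,0,0,0,0],[0.0915,0,0,0,0],[0.0915,0,0,0,0],[0.0915,0,0,0,0]]], "squeeze": 12}}

```text
clock: 15.15
position: [0.4751, 0.0546, 0.0205]
ee_rot: [3.138, -0.082, 0.0]
force: [0.3, -0.2, -0.7]
width: 0.994
```

Run:
```python
from h import *
for k in(11,12):
    r=snap(k); foot(r['top'][0]); st(); edge(r['top'][0])
```

```text
foot y 0.2204
15.25 [0.475  0.0548 0.0205] [-0.5 -0.2 -0.5] 0.0912 jaw -93.0
saddle edge 38.09 jaw back 67.15 diff 29.06
foot y 0.2205
15.35 [0.4748 0.055  0.0204] [0.4 0.4 0.1] 0.0914 jaw -92.9
saddle edge 38.15 jaw back 67.19 diff 29.04
```

Call:
{"fn": "step_arm", "kwargs": {"series": [[[0.075,0,0,0,0],[0.066,0,0,0,0],[0.066,0,0,0,0],[0.066,0,0,0,0],[0.066,0,0,0,0]]], "squeeze": 12}}

```text
clock: 15.77
position: [0.4749, 0.0563, 0.0205]
ee_rot: [3.14, -0.079, -0.0]
force: [-0.9, 5.6, -1.9]
width: 0.728
```

Call:
{"fn": "step_arm", "kwargs": {"series": [[[0.062,0,-0.002,0,0],[0.06,0,-0.002,0,0],[0.06,0,-0.002,0,0],[0.06,0,-0.002,0,0]]]}}

```text
clock: 16.1
position: [0.4749, 0.0565, 0.0204]
ee_rot: [-3.139, 0.075, -0.0]
force: [-0.8, 8.5, -2.8]
width: 0.657
```

Call:
{"fn": "step_arm", "kwargs": {"series": [[[0.056,0,-0.003,0,0],[0.054,0,-0.003,0,0],[0.054,0,-0.003,0,0],[0.054,0,-0.003,0,0]]]}}

```text
clock: 16.43
position: [0.475, 0.0563, 0.0204]
ee_rot: [-3.136, 0.07, -0.001]
force: [-0.6, 10.1, -2.6]
width: 0.593
```

Run:
```python
from h import *
for k in(13,14):
    r=snap(k); foot(r['top'][0]); st(); edge(r['top'][0])
```

```text
foot y 0.2196
16.5333 [0.475  0.0562 0.0204] [-0.4 10.5 -3.6] 0.0539 jaw -92.6
saddle edge 38.21 jaw back 65.92 diff 27.70
foot y 0.2196
16.6333 [0.475  0.0563 0.0204] [ 0.   9.7 -2.7] 0.0538 jaw -92.6
saddle edge 38.15 jaw back 65.93 diff 27.78
```

Force rose earlier this time (10 N against ~6.5 N unloaded at the same trigger angle), so the pad is loaded. A bit more, about 0.8 mm of bar.

Call:
{"fn": "step_arm", "kwargs": {"series": [[[0.052,0,-0.003,0,0],[0.05,0,-0.0035,0,0],[0.0485,0,-0.0035,0,0],[0.0485,0,-0.0035,0,0],[0.0485,0,-0.0035,0,0]]]}}

```text
clock: 17.05
position: [0.4752, 0.0559, 0.0203]
ee_rot: [-3.133, 0.065, -0.003]
force: [0.0, 11.0, -4.7]
width: 0.533
```

Run:
```python
from h import *
for k in(15,16):
    r=snap(k); foot(r['top'][0]); st(); edge(r['top'][0])
ims=[]
for k in (6,8,16):
    p=np.load(f'pics/top{k}.npz')['p'][190:230,205:240,::-1]
    c=cv2.resize(p,None,fx=7,fy=7,interpolation=cv2.INTER_CUBIC); ims.append(np.clip(c.astype(float)*2.2,0,255).astype(np.uint8))
cv2.imwrite('pics/cmp16.png',np.hstack(ims))
crop('s',r['scene'][0],60,100,380,330,2.4,'c16.png')
```

```text
foot y 0.219
17.15 [0.4752 0.0559 0.0203] [-0.7 12.  -3.9] 0.0488 jaw -92.4
saddle edge 38.12 jaw back 65.01 diff 26.89
foot y 0.2191
17.25 [0.4752 0.0559 0.0203] [-0.2 11.8 -4.2] 0.0488 jaw -92.4
saddle edge 38.07 jaw back 65.05 diff 26.97
```

View pics/cmp16.png

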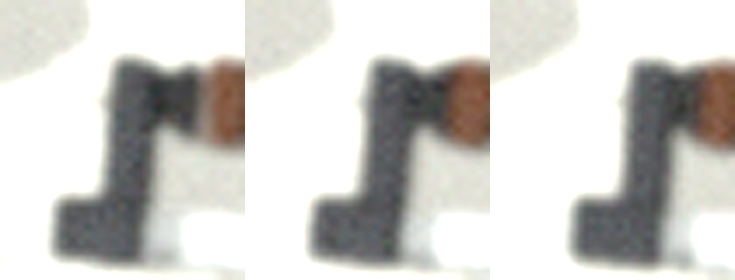

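View pics/c16.png

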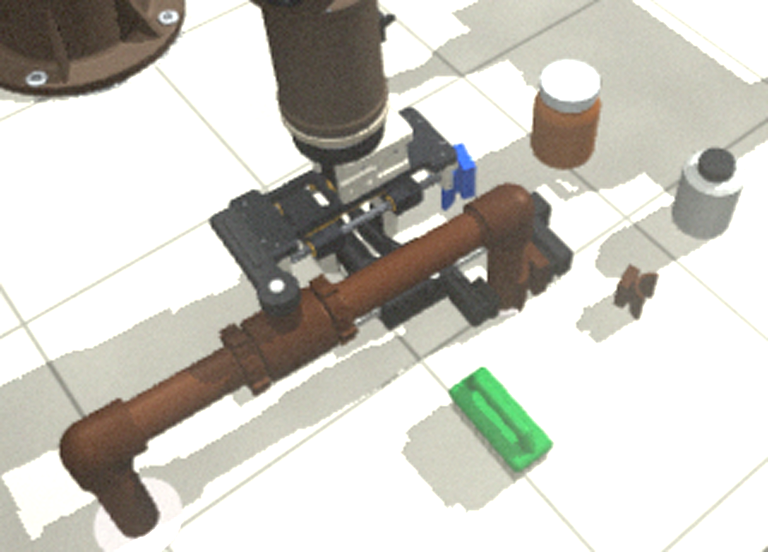

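Run:
```python
from h import *
for k in (3,16):
  for n in("scene","top"):
    P=cloud(n,np.load(f'pics/{n}{k}.npz')['d']).reshape(-1,3)
    q=box(P,.49,.565,-.10,-.03,.182,.2)
    if len(q)>20: fit(q,f'{n}{k} lever'); print(q[:,:2].min(0).round(3),q[:,:2].max(0).round(3))
    for nm,b in(('brush',(.66,.75,0,.08,.045,.06)),('jar',(.44,.55,.25,.34,.085,.1)),('can',(.6,.69,.29,.37,.07,.09))): 
        q=box(P,*b); print(n,k,nm,len(q),q[:,:2].mean(0).round(3))
```

```text
scene3 lever 374 [ 0.535  -0.0694] ang -3.74
[ 0.502 -0.081] [ 0.565 -0.056]
scene 3 brush 213 [0.703 0.041]
scene 3 jar 417 [0.499 0.299]
scene 3 can 194 [0.65  0.342]
top3 lever 309 [ 0.5326 -0.0699] ang -3.43
[ 0.499 -0.083] [ 0.565 -0.058]
top 3 brush 120 [0.697 0.039]
top 3 jar 443 [0.494 0.298]
top 3 can 169 [0.646 0.341]
scene16 lever 375 [ 0.5351 -0.0693] ang -3.12
[ 0.501 -0.08 ] [ 0.565 -0.056]
scene 16 brush 215 [0.703 0.041]
scene 16 jar 411 [0.499 0.299]
scene 16 can 200 [0.651 0.342]
top16 lever 311 [ 0.5327 -0.0698] ang -3.33
[ 0.499 -0.083] [ 0.565 -0.058]
top 16 brush 118 [0.698 0.039]
top 16 jar 440 [0.494 0.298]
top 16 can 163 [0.647 0.342]
```

The last pictures show the lever still square, the bystanders unmoved, the saddle on the leg and the pad shortened but not flat. Handing in while the squeeze holds.

```bash
python3 -c "
from cell import arm
print(arm.sign_off())"
```

```text
the job is handed in; nothing more can be done
None
```

I shut the valve first, then pumped the clamp trigger four times, and handed the job in at about 17 s with the trigger still squeezed. The last stroke was a part stroke, held at about 49 mm over handle and trigger.

**Last checks**
- **Valve:** the lever is against its stop. It lies at -3.3° with the pipe run at 86.4°, so it is square to the pipe.
- **Saddle:** it moved about 2.4 mm onto the leg and then stayed put.
- **Pad squash:** I could not read this directly. Jaw travel, trigger angle and trigger force put it at about 2 to 4 mm, inside the 1 to 5.5 mm snug range. They don't agree closely: the foot edge of the jaw suggests about 2.6 mm or less, its back edge up to 3.5 mm, and the force up to 4.2 mm.
- **Trigger force:** about 12 N, taken by the trigger-side finger alone. The handle-side finger was kept just off the handle.
- **Bystanders:** brush, jar and can are within about 1 mm of where they were before the clamping.

**One slip:** while turning the lever I left a wrong height in one row, and the tool dipped for a moment around the lever and pipe. The reading straight after was under 8 N, the peak during the dip was not recorded, and nothing visible was disturbed.

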